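Clamp a jar in the jar vise for its lid check

ROBOT

A 6-joint arm with a two-finger parallel gripper is mounted at the origin on the work surface. World frame = base frame: x ahead of the robot, y to its left, z up, the work surface at z = 0. Lengths are in m, angles in rad, forces in N, time in s.
With the tool pointing down it reaches from about 0.325 to 0.875 m from the base axis. Payload 4.4 kg.
Tool frame: the origin (TCP) lies on the centre line of the jaws, within the pads' length; the fingertips stand 8 mm ahead of it and the grasp point (between the pads) lies 11 mm behind it (env.tips_ahead is the distance from the TCP to the fingertips, in m); z points along the fingers, y is the line along which they close (so a half turn about z gives the same grasp; the last joint's range is limited). The gripper opens to 85 mm and grips with 20 to 120 N. Pads are 22 mm wide; open, the fingers measure 114 mm over their backs; the gripper's body (76 mm by 85 mm) begins 54 mm behind the grasp point. The pads swing forward as they close: fully open they stand 13 mm farther back than shut.
Start: joints at [0.965, 0.207, 1.542, -0, 1.393, -0.15], TCP at [0.253, 0.516, 0.239] pointing down, gripper open.
Joint ranges: [-2.73, 2.73], [-0.86, 2.22], [0.23, 2.46], [-1.11, 4.25], [0.08, 2.63], [-2.82, 2.82]. Speed limits (rad/s): [2.79, 2.79, 3.14, 3.14, 3.14, 3.14].

INTERFACE

Orientations are given as a unit quaternion [w, x, y, z].
In Python, from rig import env, camera, calibration gives the robot as it stands.
- The arm moves only by the shell command python3 -m inch 'ROWS' [FORCE]. ROWS is JSON, a list of rows, each a list of 7 numbers: the turn, a rotation vector about the world's x, y, z in rad, then the shift along the world's x, y, z in m, then the finger opening in m, from 0 to 0.0854. In form: [[rx, ry, rz, dx, dy, dz, fingers], ...]. A call has 1 to 12 rows; each row is the pose to reach, as a shift and turn from the pose commanded when the call began; what a row does not reach only later rows make up. A row lasts 1/10 s, in which the tool goes at most 50 mm and 8.59 degrees, less where a joint would pass 70% of its speed; a pose out of reach is approached as far as the arm can. A call with a gripper value outside its range is refused whole. The fingers move at their own pace and stop on an object; FORCE is the grip in N (left out, the last holds). Time passes only in rows, so rows that repeat a pose let the fingers close. It gives the time, the measured TCP pose, the force, the opening and the grip force at its end, in the units of the state.
- env.get_obs(): the state, without advancing time (a new reading comes with each control period).
- camera(name): name is "scene" or "side" or "wrist"; returns the picture (420x560x3 uint8, red, green, blue); there is no depth.
- calibration(name): a dict with "fx", "fy", "cx", "cy" (pixels), "dist" ([k1, k2, p1, p2, k3] as OpenCV has them; the pictures are not rectified), "extrinsics" (4x4, takes a point from world to camera coordinates). Camera axes: x right, y up, looking along -z (the intrinsics and any distortion apply to the point x, -y, -z); pixel columns grow to the right and rows downward; lengths in m; the calibration is good to about 2 mm. A picture is of the moment at which its call begins: read the wrist's pose just before it. calibration takes no time and is no camera call; for the wrist camera it gives the pose at the moment of the call.
- env.hand_in(): hands the job in; it is judged then, once.
The state is a dict: "clock": time; "joint_positions": joint angles; "qd": joint speeds; "joint_torque": joint torques, N m; "tool_pos": TCP position; "tool_rot": TCP orientation; "wrist_force": force on the tool from outside, world axes, zero at the start; "ft_torque": the same for the moment, N m; "finger_gap": opening from 0.0 (shut) to 1.0 (fully open); "finger_force": force on a finger pad.
Only numpy, scipy, OpenCV 4.12 (cv2) and the standard library are available. Lean on these libraries where they do the work, as an engineer would, in place of code of your own. Each camera call takes 0.05 s, during which the arm holds its last target. There are 200 camera calls.

TASK

Pick up the wide jar and set it down gently, upright, on the bed of the jar vise between the two open jaws, centred across them. Then turn the crank clockwise until the jar is held between the jaws with the sprung pad pushed about halfway into its travel; do not knock or crush the glass. Leave the other packs where they stand and let go of everything.

Things in the scene. Friction and masses are not known exactly. Their poses are not given: they have to be found in the camera images.
- wide_jar: The wide amber glass jar with a flat brass-coloured lid: the widest of the round packs, 64 mm in diameter and 100 mm high (glass up to 78 mm, lid 60 mm in diameter above). About 0.3 kg. Origin at the centre of its underside, z up.
- slim_jar: Bystander: slimmer amber jar of the same style, 44 mm in diameter, 85 mm high. Origin at the centre of its underside.
- flask: Bystander: small clear bottle with a black cap, 48 mm in diameter, 135 mm high. Origin at the centre of its underside.
- carton: Bystander: cardboard carton 50 x 85 x 110 mm high. Origin at the centre of its underside.
- bed (a point): Where the jar is to stand: on top of the vise's bed, 30 mm above the table, mid-width, 38 mm from the fixed jaw's face. Axes of the bolted-down vise: y along the screw from crank to fixed jaw, x across the jaws, z up. Base 120 mm (x) by 230 mm (y, from -143 to +87 mm of this point). Jaws and end bracket rise to 110 mm above the table.
- fixed_face (a point): On the rubber face of the fixed jaw, mid-width, 85 mm above the table; the face is 84 mm wide, from 40 to 106 mm above the table. Same axes as bed; the face looks along -y of bed.
- pad_face (a point): On the rubber face of the sprung pad carried by the moving jaw, mid-width, 85 mm above the table; same size of face as the fixed jaw, looks along +y of bed. The jar (64 mm) goes between this face and fixed_face, 16 to 28 mm wider apart than the jar at the start.
- crank_axis (a point): Point on the (level) axis of the crank, 90 mm above the table, in the plane of the middle of the hand grip. Same axes as bed; the axis of turning is y.
- crank_grip (a point): Middle of the crank's hand grip: a level black cylinder, 20 mm in diameter, 62 mm long, parallel to the crank's axis, 40 mm from it, spinning freely on its pin. The steel crank arm is 32 mm from this point on the vise side; the free end points away from the vise. It travels round an upright circle, 50 to 130 mm above the table.
- crank (a joint): Crank angle (rad): 0 with the grip straight above the axis and jaw fully open; grows clockwise as seen from the crank's end, to 19. Grip = crank_axis + 40 mm x (sin(angle) along x, cos(angle) along z of bed). One turn clockwise moves the jaw 16 mm towards the fixed jaw; it stays where it is left.
- jaw (a joint): Travel of the moving jaw towards the fixed jaw (m), 0 fully open.
- pad (a joint): How far the sprung pad is pushed back into the moving jaw (m): 0 relaxed (a 12 mm gap shows between pad and jaw, with guide pins), 0.012 bottomed out. The spring pushes 1.5 N per mm.
Things that resemble listed ones, but are neither listed nor needed, are in the scene too. What is shaped like the wide_jar but red is not meant.

How it is judged:
By the outcome, as a careful person would: the job done as asked, in the order asked, and still so for the second after the job is handed in, with the robot touching nothing.
It also fails if it takes over 72 s, if anything falls off the work surface, if the arm or the gripper's body presses on something with over 40 N, if the wrist force passes 120 N, or if a joint passes its speed limit or range.

## Working session

There is one attempt and no reset: what is moved stays moved. The work goes in short steps, Python scripts to look and compute and a shell command to move; the robot and the scene stay as the last step left them, time stands still between calls to the robot, and variables do not carry over. Pictures are saved under pics/ and viewed, at most 10 in all, crops included, and the job is handed in when it is done.

```bash
ls; mkdir -p pics; python3 - <<'E'
from rig import env,camera,calibration
import cv2,numpy as np
for n in("scene","side"):
    im=camera(n); cv2.imwrite(f"pics/{n}0.png",im[:,:,::-1]); c=calibration(n)
    print(n,{k:np.round(v,4).tolist() for k,v in c.items()})
o=env.get_obs();print(o['clock'],o['tool_pos'],o['tool_rot'])
E
```

```text
pics
scene {'fx': 515.5734, 'fy': 515.5734, 'cx': 283.0171, 'cy': 215.637, 'dist': [-0.134, 0.0, 0.0, 0.0, 0.0], 'extrinsics': [[-0.5858, 0.8104, 0.0043, 0.2217], [-0.5972, -0.4353, 0.6737, 0.2497], [0.5478, 0.3921, 0.739, -1.6792], [0.0, 0.0, 0.0, 1.0]]}
side {'fx': 494.3161, 'fy': 494.3161, 'cx': 277.8511, 'cy': 212.0939, 'dist': [-0.1385, 0.0, 0.0, 0.0, 0.0], 'extrinsics': [[0.8854, -0.4648, -0.0106, -0.3983], [0.3391, 0.63, 0.6986, -0.2793], [-0.318, -0.6221, 0.7154, -1.2061], [0.0, 0.0, 0.0, 1.0]]}
0.1 [0.25270893 0.51572594 0.23819417] [-3.91779271e-04  2.25926746e-01  9.74143701e-01 -1.00075477e-03]
```

View pics/scene0.png

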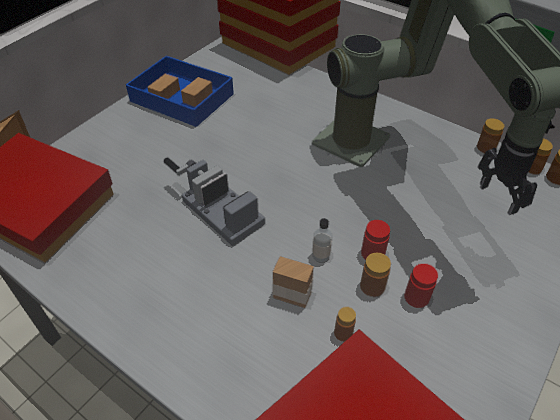

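View pics/side0.png

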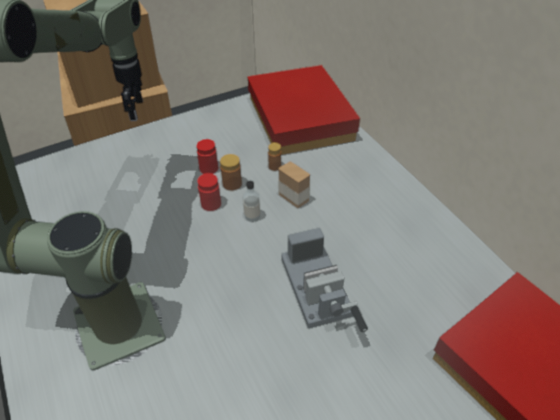

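Scene view: the wide jar is at about (376,275) with a red jar on either side, and the vise is at (220,200) with its grip at (172,165). Side view: the jar is at (231,172) and the vise at (318,280). I'll zoom in on these.

```bash
cat > h.py <<'E'
from rig import env,camera,calibration
import cv2,numpy as np
def ray(n,uv,c=None):
    c=c or calibration(n); K=np.array([[c['fx'],0,c['cx']],[0,c['fy'],c['cy']],[0,0,1]])
    p=cv2.undistortPoints(np.array([[uv]],float),K,np.array(c['dist']))[0,0]
    E=np.array(c['extrinsics']);R,t=E[:3,:3],E[:3,3]
    return -R.T@t, R.T@np.array([p[0],-p[1],-1.])
def atz(n,uv,z,c=None):
    o,d=ray(n,uv,c); return o+d*(z-o[2])/d[2]
def proj(n,P,c=None):
    c=c or calibration(n); K=np.array([[c['fx'],0,c['cx']],[0,c['fy'],c['cy']],[0,0,1]])
    E=np.array(c['extrinsics']);q=np.atleast_2d(P)@E[:3,:3].T+E[:3,3]; q=q*[1,-1,-1]
    return cv2.projectPoints(q,np.zeros(3),np.zeros(3),K,np.array(c['dist']))[0][:,0]
def tri(*obs):
    A=np.zeros((3,3));b=np.zeros(3)
    for n,uv in obs:
        o,d=ray(n,uv);d/=np.linalg.norm(d);M=np.eye(3)-np.outer(d,d);A+=M;b+=M@o
    return np.linalg.solve(A,b)
E
python3 - <<'E'
from h import *
s=cv2.imread('pics/scene0.png');d=cv2.imread('pics/side0.png')
def cr(im,x,y,w=130,h=97):
    return cv2.resize(im[y:y+h,x:x+w],(400,300),interpolation=cv2.INTER_CUBIC)
cv2.imwrite('pics/z0.png',np.vstack([np.hstack([cr(s,155,150),cr(s,330,210)]),np.hstack([cr(d,260,230),cr(d,180,130)])]))
for n,uv in(("scene",(376.5,261)),("side",(231,160.5))): print(atz(n,uv,.1))
print(tri(("scene",(376.5,261)),("side",(231,160.5))))
E
```

```text
[0.46585154 0.33672221 0.1       ]
[0.46445584 0.32956468 0.1       ]
[0.46496136 0.33505239 0.09666514]
```

View pics/z0.png

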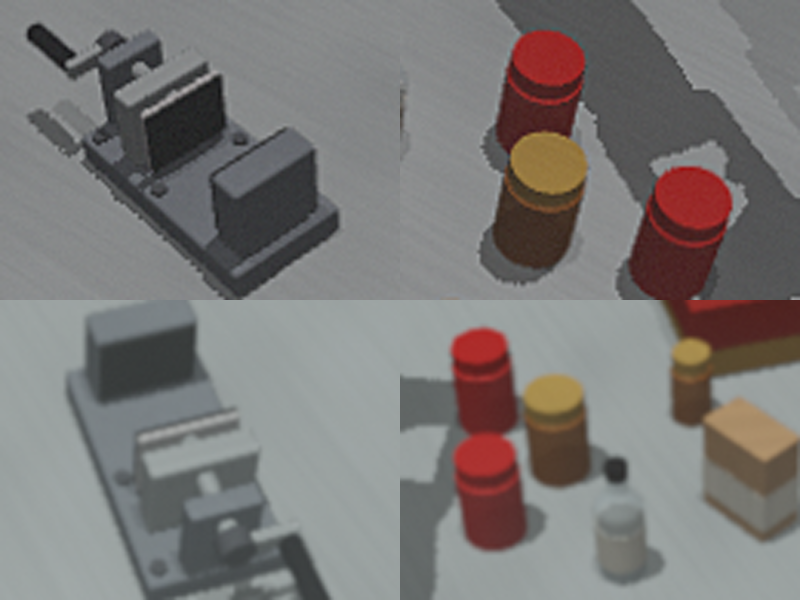

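```bash
python3 - <<'E'
from h import *
np.set_printoptions(precision=4,suppress=True)
S=lambda x,y:("scene",(155+x*.325,150+y*.3233)); D=lambda x,y:("side",(260+x*.325,230+(y-300)*.3233))
J=lambda x,y:("scene",(330+(x-400)*.325,210+y*.3233)); K=lambda x,y:("side",(180+(x-400)*.325,130+(y-300)*.3233))
for nm,a,b in(("wide",J(549,161),K(554,396)),("red1",J(548,58),K(481,347)),("red2",J(693,198),K(486,455)),):
    # which is which: cross-check both
    print(nm,atz(*a,.1),atz(*b,.1))
print("flaskcap z.135",atz("side",(180+215*.325,130+165*.3233),.13))
print("grip free",tri(S(33,33),("side",(365,329))),"inner",tri(S(70,66),D(285,540)),"hub",tri(S(110,42),D(235,540)))
print("base corners z.03: near",atz(*S(237,283),.03),"right",atz(*S(338,210),.03),"left",atz(*S(85,142),.03),"side farleft",atz(*D(68,373),.03))
print("fixed top",atz(*S(212,180),.11),atz(*S(290,130),.11),atz(*S(317,148),.11),"pad top",atz(*S(145,103),.106),atz(*S(222,75),.106))
o=env.get_obs(); print(np.array(calibration('wrist')['extrinsics']),calibration('wrist')['fx'])
E
```

```text
wide [0.4659 0.342  0.1   ] [0.4609 0.3286 0.1   ]
red1 [0.3741 0.2905 0.1   ] [0.4266 0.4358 0.1   ]
red2 [0.4323 0.4492 0.1   ] [0.3697 0.2805 0.1   ]
flaskcap z.135 [0.4579 0.1793 0.13  ]
grip free [ 0.4948 -0.3348  0.0871] inner [ 0.5044 -0.2743  0.0855] hub [ 0.4664 -0.26    0.0944]
base corners z.03: near [ 0.5794 -0.0195  0.03  ] right [ 0.4625 -0.0004  0.03  ] left [ 0.5333 -0.2407  0.03  ] side farleft [ 0.4567 -0.0121  0.03  ]
fixed top [ 0.5542 -0.0603  0.11  ] [ 0.4701 -0.0441  0.11  ] [ 0.4734 -0.0123  0.11  ] pad top [ 0.5158 -0.1705  0.106 ] [ 0.4487 -0.1386  0.106 ]
[[ 0.44    0.898  -0.0017 -0.5728]
 [-0.8616  0.4216 -0.2827  0.0368]
 [-0.2531  0.1258  0.9592 -0.3786]
 [ 0.      0.      0.      1.    ]] 322.5577327126884
```

```bash
python3 -m inch '[[0,0,-1.316,0.21,-0.216,0.09,0.085],[0,0,-1.316,0.21,-0.216,0.09,0.085],[0,0,-1.316,0.21,-0.216,0.09,0.085],[0,0,-1.316,0.21,-0.216,0.09,0.085],[0,0,-1.316,0.21,-0.216,0.09,0.085],[0,0,-1.316,0.21,-0.216,0.09,0.085],[0,0,-1.316,0.21,-0.216,0.09,0.085],[0,0,-1.316,0.21,-0.216,0.09,0.085],[0,0,-1.316,0.21,-0.216,0.09,0.085],[0,0,-1.316,0.21,-0.216,0.09,0.085],[0,0,-1.316,0.21,-0.216,0.09,0.085],[0,0,-1.316,0.21,-0.216,0.09,0.085]]'
python3 - <<'E'
from h import *
import json
o=env.get_obs();c=calibration('wrist');im=camera('wrist');cv2.imwrite('pics/w1.png',im[:,:,::-1])
json.dump({k:np.array(v).tolist() for k,v in c.items()},open('w1.json','w'))
print(o['tool_pos'],o['tool_rot'],o['joint_positions'])
E
```

```text
clock: 1.3
tool_pos: [0.4628, 0.3004, 0.329]
tool_rot: [-0.0, 0.774, 0.633, -0.0]
wrist_force: [0.2, 0.1, -0.3]
finger_gap: 1.001
finger_force: 0.0
[0.46282324 0.30042594 0.32898402] [-5.56293898e-05  7.73819605e-01  6.33405979e-01 -2.84361745e-04] [ 4.18913422e-01  1.02162796e-01  1.47713449e+00 -4.27555499e-05
  1.56287330e+00  6.17816350e-01]
```

View pics/w1.png

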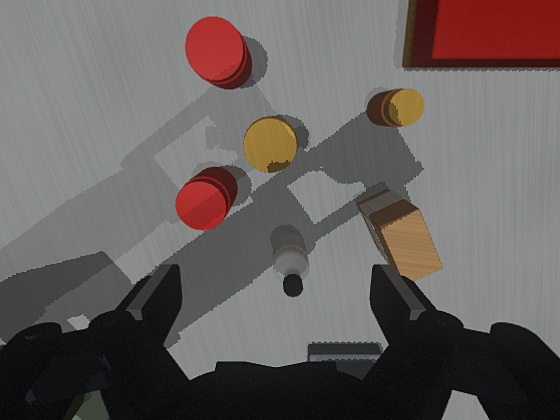

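Wrist view: the wide jar's lid is at (270,144), the red jars at (215,50) and (205,200), and the slim jar at (405,107). Next I'll move above the vise.

```bash
python3 -m inch '[[0,0,0,0.037,-0.465,0.02,0.085],[0,0,0,0.037,-0.465,0.02,0.085],[0,0,0,0.037,-0.465,0.02,0.085],[0,0,0,0.037,-0.465,0.02,0.085],[0,0,0,0.037,-0.465,0.02,0.085],[0,0,0,0.037,-0.465,0.02,0.085],[0,0,0,0.037,-0.465,0.02,0.085],[0,0,0,0.037,-0.465,0.02,0.085],[0,0,0,0.037,-0.465,0.02,0.085],[0,0,0,0.037,-0.465,0.02,0.085],[0,0,0,0.037,-0.465,0.02,0.085],[0,0,0,0.037,-0.465,0.02,0.085]]'
python3 - <<'E'
from h import *
import json
o=env.get_obs();c=calibration('wrist');im=camera('wrist');cv2.imwrite('pics/w2.png',im[:,:,::-1])
cv2.imwrite('pics/w2z.png',cv2.resize(im[0:300,80:480,::-1],(800,600),interpolation=cv2.INTER_CUBIC))
json.dump({k:np.array(v).tolist() for k,v in c.items()},open('w2.json','w'))
print(o['tool_pos'],o['joint_positions'])
c=json.load(open('w1.json'))
im=cv2.imread('pics/w1.png');h=cv2.cvtColor(im,cv2.COLOR_BGR2HSV)
m=((h[...,0]>15)&(h[...,0]<28)&(h[...,1]>120)&(h[...,2]>150)).astype(np.uint8)
n,l,st,ce=cv2.connectedComponentsWithStats(m)
for i in range(1,n):
    if st[i,4]>300:
        p=cv2.minEnclosingCircle(np.argwhere(l==i)[:,::-1].astype(np.float32));print(ce[i],p,atz('wrist',p[0],.1,c),atz('wrist',ce[i],.1,c))
E
```

```text
clock: 2.55
tool_pos: [0.5, -0.164, 0.3491]
tool_rot: [-0.001, 0.774, 0.633, 0.0]
wrist_force: [-0.5, 0.7, 1.1]
finger_gap: 0.993
finger_force: 0.0
[ 0.50004747 -0.16397863  0.34905971] [-4.81930747e-01  3.82090185e-02  1.50505004e+00  8.63011122e-04
  1.59926504e+00 -2.81357504e-01]
[408.24294479 105.72760736] ((407.58929443359375, 106.70536041259766), 17.893287658691406) [0.61715025 0.3502752  0.1       ] [0.61791754 0.35113581 0.1       ]
[264.21078838 138.31950207] ((269.28570556640625, 144.4761962890625), 26.34530258178711) [0.4638191  0.34064179 0.1       ] [0.45969075 0.34827269 0.1       ]
[410.37667699 241.10526316] ((412.5637512207031, 246.348388671875), 35.144222259521484) [0.60955696 0.18726432 0.1       ] [0.6075205  0.19463174 0.1       ]
```

View pics/w2z.png

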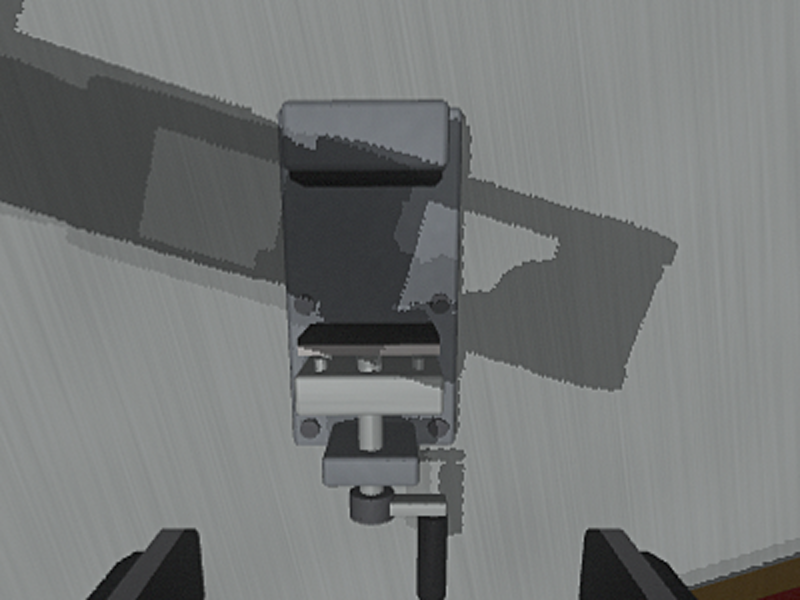

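The vise lies almost straight up the picture. In zoomed pixels, the rubber edge of the fixed jaw is at row ~170, the pad's top edge at row ~345, and the pad gap spans rows 355–377. The grip is at column 431, rows 515–600, and the hub is at (372,505).

```bash
python3 - <<'E'
from h import *
import json
np.set_printoptions(precision=4,suppress=True)
c=json.load(open('w2.json'));P=lambda x,y,z:atz('wrist',(80+x/2,y/2),z,c)
L=dict(fixTL=(287,171,.106),fixTR=(442,168,.106),fixBL=(291,187,.04),fixBR=(440,184,.04),padTL=(297,346,.106),padTR=(440,344,.106),padBL=(305,323,.04),padBR=(434,322,.04),
 jawL=(297,377,.11),jawR=(442,377,.11),baseTL=(281,130,.03),baseL2=(296,440,.03),baseR1=(464,115,.03),baseR2=(456,440,.03),bL=(325,462,.11),bR=(418,460,.11),scL=(360,415,.09),scR=(382,415,.09),hub=(372,505,.09),gripIn=(432,517,.09),gripOut=(431,599,.09),armtip=(445,505,.09))
for k,v in L.items(): print(k,P(*v))
E
```

```text
fixTL [ 0.4645 -0.0524  0.106 ]
fixTR [ 0.5479 -0.0678  0.106 ]
fixBL [ 0.456  -0.0549  0.04  ]
fixBR [ 0.5508 -0.0723  0.04  ]
padTL [ 0.4467 -0.1473  0.106 ]
padTR [ 0.5296 -0.1629  0.106 ]
padBL [ 0.4442 -0.1421  0.04  ]
padBR [ 0.531 -0.159  0.04 ]
jawL [ 0.443  -0.1647  0.11  ]
jawR [ 0.5271 -0.1818  0.11  ]
baseTL [ 0.4568 -0.0191  0.03  ]
baseL2 [ 0.4157 -0.2257  0.03  ]
baseR1 [ 0.5742 -0.0339  0.03  ]
baseR2 [ 0.5316 -0.2493  0.03  ]
bL [ 0.4471 -0.22    0.11  ]
bR [ 0.5034 -0.2301  0.11  ]
scL [ 0.4725 -0.2003  0.09  ]
scR [ 0.4861 -0.2031  0.09  ]
hub [ 0.4671 -0.2623  0.09  ]
gripIn [ 0.5044 -0.2787  0.09  ]
gripOut [ 0.4925 -0.3393  0.09  ]
armtip [ 0.5144 -0.2719  0.09  ]
```

```bash
python3 -m inch '[[0,0,0.01,-0.036,0.505,-0.15,0.085],[0,0,0.01,-0.036,0.505,-0.15,0.085],[0,0,0.01,-0.036,0.505,-0.15,0.085],[0,0,0.01,-0.036,0.505,-0.15,0.085],[0,0,0.01,-0.036,0.505,-0.15,0.085],[0,0,0.01,-0.036,0.505,-0.15,0.085],[0,0,0.01,-0.036,0.505,-0.15,0.085],[0,0,0.01,-0.036,0.505,-0.15,0.085],[0,0,0.01,-0.036,0.505,-0.15,0.085],[0,0,0.01,-0.036,0.505,-0.15,0.085],[0,0,0.01,-0.036,0.505,-0.15,0.085],[0,0,0.01,-0.036,0.505,-0.15,0.085]]'
```

```text
clock: 3.8
tool_pos: [0.4605, 0.3447, 0.1977]
tool_rot: [-0.001, 0.769, 0.64, -0.001]
wrist_force: [-0.4, -0.4, 0.1]
finger_gap: 0.996
finger_force: 0.0
```

```bash
python3 -m inch '[[0,0,0,0,0,0,0.085],[0,0,0,0,0,0,0.085],[0,0,0,0,0,0,0.085]]'; python3 -m inch '[[0,0,0,0,0,-0.03,0.085],[0,0,0,0,0,-0.06,0.085],[0,0,0,0,0,-0.085,0.085],[0,0,0,0,0,-0.11,0.085],[0,0,0,0,0,-0.13,0.085],[0,0,0,0,0,-0.148,0.085],[0,0,0,0,0,-0.148,0.085],[0,0,0,0,0,-0.148,0.085]]'
```

```text
clock: 4.1
tool_pos: [0.4644, 0.3396, 0.2001]
tool_rot: [0.0, 0.772, 0.636, 0.001]
wrist_force: [-0.0, 0.1, 0.7]
finger_gap: 0.994
finger_force: 0.0
clock: 4.9
tool_pos: [0.4646, 0.3396, 0.0518]
tool_rot: [0.0, 0.772, 0.636, 0.0]
wrist_force: [-0.3, 0.6, 0.4]
finger_gap: 0.994
finger_force: 0.0
```

```bash
python3 -m inch '[[0,0,0,0,0,0,0.075],[0,0,0,0,0,0,0.07],[0,0,0,0,0,0,0.066],[0,0,0,0,0,0,0.062],[0,0,0,0,0,0,0.058],[0,0,0,0,0,0,0.055],[0,0,0,0,0,0,0.055],[0,0,0,0,0,0,0.055]]' 30; python3 -m inch '[[0,0,0,0,0,0.01,0.055],[0,0,0,0,0,0.03,0.055],[0,0,0,0,0,0.06,0.055],[0,0,0,0,0,0.1,0.055],[0,0,0,0,0,0.14,0.055],[0,0,0,0,0,0.18,0.055],[0,0,0,0,0,0.2,0.055],[0,0,0,0,0,0.2,0.055],[0,0,0,0,0,0.2,0.055]]'
```

```text
clock: 5.7
tool_pos: [0.4648, 0.3408, 0.0526]
tool_rot: [0.0, 0.771, 0.637, 0.001]
wrist_force: [-0.8, -0.8, 7.2]
finger_gap: 0.736
finger_force: 34.4
clock: 6.6
tool_pos: [0.4633, 0.3399, 0.2502]
tool_rot: [-0.0, 0.771, 0.636, -0.001]
wrist_force: [0.2, -0.9, -4.0]
finger_gap: 0.737
finger_force: 34.2
```

```bash
python3 -m inch '[[0,0,0,0.002,-0.02,0,0.055],[0,0,0,0.005,-0.06,0,0.055],[0,0,0,0.009,-0.11,0,0.055],[0,0,0,0.013,-0.16,0,0.055],[0,0,0,0.017,-0.21,0,0.055],[0,0,0,0.021,-0.26,0,0.055],[0,0,0,0.025,-0.31,0,0.055],[0,0,0,0.029,-0.36,0,0.055],[0,0,0,0.032,-0.4,0,0.055],[0,0,0,0.035,-0.43,0,0.055],[0,0,0,0.0355,-0.44,0,0.055],[0,0,0,0.0355,-0.44,0,0.055]]';  python3 -m inch '[[0,0,0,0,0,-0.01,0.055],[0,0,0,0,0,-0.03,0.055],[0,0,0,0,0,-0.05,0.055],[0,0,0,0,0,-0.05,0.055],[0,0,0,0,0,-0.05,0.055]]'
python3 - <<'E'
from h import *
o=env.get_obs();print(o['tool_pos'],o['tool_rot'])
a=camera('wrist');s=camera('scene');d=camera('side')
cr=lambda im,x,y,w,h:cv2.resize(im[y:y+h,x:x+w,::-1],(400,300),interpolation=cv2.INTER_CUBIC)
b=cv2.resize(a[:,:,::-1],(400,300))
cv2.imwrite('pics/w3f.png',a[:,:,::-1])
cv2.imwrite('pics/z3.png',np.vstack([np.hstack([cr(s,155,140,130,97),cr(d,250,210,130,97)]),np.hstack([b,cr(a,180,40,200,150)])]))
E
```

```text
clock: 7.8
tool_pos: [0.4981, -0.1003, 0.2486]
tool_rot: [-0.002, 0.772, 0.635, -0.001]
wrist_force: [0.6, 0.9, -3.1]
finger_gap: 0.735
finger_force: 34.2
clock: 8.3
tool_pos: [0.4989, -0.0981, 0.2003]
tool_rot: [-0.001, 0.771, 0.637, -0.0]
wrist_force: [-0.1, 0.5, -3.1]
finger_gap: 0.737
finger_force: 34.5
[ 0.49893753 -0.09809616  0.20034006] [-1.16012252e-03  7.70675333e-01  6.37226778e-01 -4.68053712e-04]
```

View pics/z3.png

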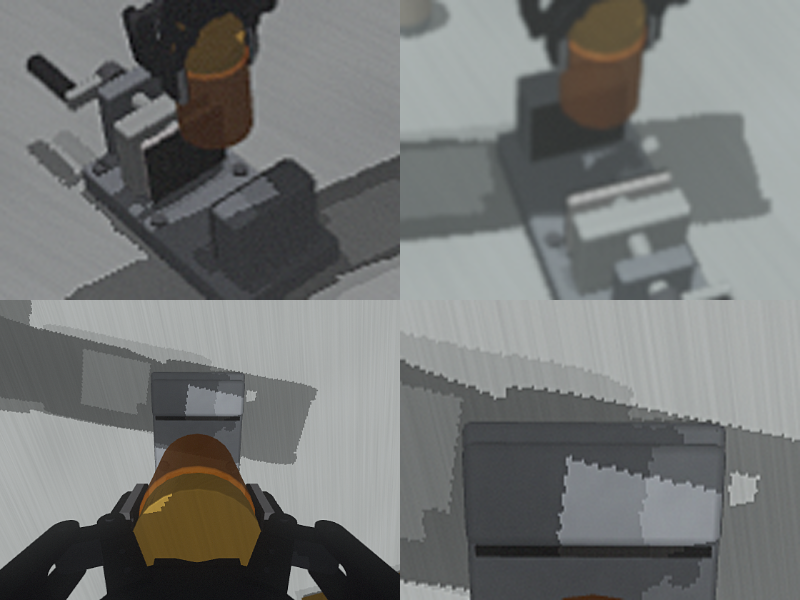

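The fixed jaw's rubber top strip is clear in the lower right crop: its front edge is at row ~168, columns 217–336 in the full picture. I'll measure it.

```bash
python3 - <<'E'
from h import *
np.set_printoptions(precision=4,suppress=True)
c=calibration('wrist');o=env.get_obs();print(o['tool_pos'])
a=atz('wrist',(217.5,168),.106,c);b=atz('wrist',(336,168),.106,c);m=(a+b)/2
d=(b-a)[:2];d/=np.hypot(*d);y=np.array([-d[1],d[0]]);yr=np.array([.192,.981])
print(a,b,np.linalg.norm(b-a),m,np.degrees(np.arctan2(d[1],d[0])),"bed",m[:2]-.038*yr)
E
```

```text
[ 0.5005 -0.0994  0.2025]
[ 0.4662 -0.0578  0.106 ] [ 0.5498 -0.0739  0.106 ] 0.08510180761093915 [ 0.508  -0.0659  0.106 ] -10.90403924988638 bed [ 0.5007 -0.1032]
```

```bash
python3 -m inch '[[0,0,0.005,0.0003,-0.003,0,0.055],[0,0,0.005,0.0003,-0.003,-0.03,0.055],[0,0,0.005,0.0003,-0.003,-0.06,0.055],[0,0,0.005,0.0003,-0.003,-0.085,0.055],[0,0,0.005,0.0003,-0.003,-0.1,0.055],[0,0,0.005,0.0003,-0.003,-0.108,0.055],[0,0,0.005,0.0003,-0.003,-0.112,0.055],[0,0,0.005,0.0003,-0.003,-0.112,0.055],[0,0,0.005,0.0003,-0.003,-0.112,0.055],[0,0,0.005,0.0003,-0.003,-0.112,0.055]]'
```

```text
clock: 9.45
tool_pos: [0.5009, -0.1031, 0.0904]
tool_rot: [0.001, 0.77, 0.638, 0.001]
wrist_force: [-0.8, 0.4, -3.5]
finger_gap: 0.733
finger_force: 34.5
```

```bash
python3 -m inch '[[0,0,0,0,0,-0.001,0.055],[0,0,0,0,0,-0.002,0.055],[0,0,0,0,0,-0.003,0.055],[0,0,0,0,0,-0.003,0.055]]'
```

```text
clock: 9.85
tool_pos: [0.4997, -0.1026, 0.0861]
tool_rot: [-0.0, 0.77, 0.638, -0.0]
wrist_force: [0.0, 0.2, -3.5]
finger_gap: 0.737
finger_force: 34.5
```

```bash
python3 -m inch '[[0,0,0,0,0,-0.001,0.055],[0,0,0,0,0,-0.001,0.055],[0,0,0,0,0,-0.002,0.055],[0,0,0,0,0,-0.002,0.055]]';python3 -m inch '[[0,0,0,0,0,-0.001,0.055],[0,0,0,0,0,-0.001,0.055]]'
```

```text
clock: 10.25
tool_pos: [0.4998, -0.1027, 0.0841]
tool_rot: [-0.0, 0.77, 0.638, -0.0]
wrist_force: [1.6, 0.1, -3.8]
finger_gap: 0.737
finger_force: 34.5
clock: 10.45
tool_pos: [0.4998, -0.1027, 0.0831]
tool_rot: [-0.0, 0.77, 0.638, -0.0]
wrist_force: [0.1, -0.6, -2.5]
finger_gap: 0.739
finger_force: 34.5
```

```bash
python3 -m inch '[[0,0,0,0,0,-0.0005,0.055],[0,0,0,0,0,-0.0005,0.055]]';python3 -m inch '[[0,0,0,0,0,-0.0005,0.055],[0,0,0,0,0,-0.0005,0.055]]'
```

```text
clock: 10.65
tool_pos: [0.4999, -0.1027, 0.0827]
tool_rot: [-0.0, 0.77, 0.638, -0.0]
wrist_force: [-0.6, -0.3, -2.5]
finger_gap: 0.734
finger_force: 34.5
clock: 10.85
tool_pos: [0.4999, -0.1028, 0.0826]
tool_rot: [-0.0, 0.77, 0.638, -0.0]
wrist_force: [-1.4, -0.2, -0.8]
finger_gap: 0.735
finger_force: 34.8
```

```bash
python3 -m inch '[[0,0,0,0,0,-0.0005,0.055],[0,0,0,0,0,-0.0005,0.055],[0,0,0,0,0,-0.0005,0.064],[0,0,0,0,0,-0.0005,0.068],[0,0,0,0,0,-0.0005,0.075],[0,0,0,0,0,-0.0005,0.085],[0,0,0,0,0,-0.0005,0.085],[0,0,0,0,0,-0.0005,0.085]]' 20; python3 -m inch '[[0,0,0,0,0,0.01,0.085],[0,0,0,0,0,0.03,0.085],[0,0,0,0,0,0.06,0.085],[0,0,0,0,0,0.09,0.085],[0,0,0,0,0,0.13,0.085],[0,0,0,0,0,0.17,0.085],[0,0,0,0,0,0.2,0.085],[0,0,0,0,0,0.2,0.085]]'
```

```text
clock: 11.65
tool_pos: [0.5, -0.1027, 0.0817]
tool_rot: [0.0, 0.77, 0.638, 0.0]
wrist_force: [0.8, 0.1, -0.0]
finger_gap: 0.998
finger_force: 0.0
clock: 12.45
tool_pos: [0.503, -0.1038, 0.2887]
tool_rot: [0.006, 0.77, 0.638, 0.003]
wrist_force: [-0.7, -0.4, 0.2]
finger_gap: 0.99
finger_force: 0.0
```

```bash
python3 -m inch '[[0,0,0,-0.001,-0.02,0.01,0.085],[0,0,0,-0.002,-0.05,0.03,0.085],[0,0,0,-0.004,-0.08,0.05,0.085],[0,0,0,-0.005,-0.1,0.065,0.085],[0,0,0,-0.005,-0.1,0.065,0.085],[0,0,0,-0.005,-0.1,0.065,0.085],[0,0,0,-0.005,-0.1,0.065,0.085]]'
python3 - <<'E'
from h import *
import json
o=env.get_obs();c=calibration('wrist');im=camera('wrist');cv2.imwrite('pics/w4.png',im[:,:,::-1])
cv2.imwrite('pics/w4z.png',cv2.resize(im[20:290,140:420,::-1],(622,600),interpolation=cv2.INTER_CUBIC))
json.dump({k:np.array(v).tolist() for k,v in c.items()},open('w4.json','w'))
print(o['tool_pos'],o['joint_positions'])
E
```

```text
clock: 13.15
tool_pos: [0.4943, -0.2014, 0.3453]
tool_rot: [-0.002, 0.769, 0.639, -0.0]
wrist_force: [-0.5, 0.9, -0.2]
finger_gap: 0.992
finger_force: 0.0
[ 0.49431822 -0.20142761  0.34525099] [-5.49426413e-01  5.76887422e-02  1.49231721e+00  4.86258529e-04
  1.59460756e+00 -3.64236924e-01]
```

View pics/w4z.png

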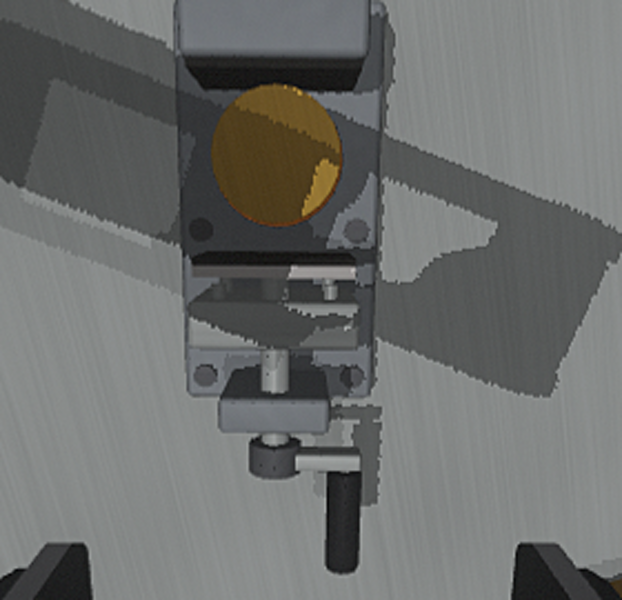

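The jar stands upright, centred between the jaws: lid at (277,156) in the crop, with clearance on both sides. The grip is at column 343, rows 473–572, and the hub at (275,457).

```bash
python3 - <<'E'
from h import *
import json
np.set_printoptions(precision=4,suppress=True)
c=json.load(open('w4.json'));s=2.2214;P=lambda x,y,z:atz('wrist',(140+x/s,20+y/s),z,c)
ex=np.array([.9816,-.191]);ey=np.array([.191,.9816]);b=np.array([.5005,-.103])
for k,v in dict(lid=(277,156,.1),padplateL=(191,266,.106),padplateR=(356,266,.106),padback=(273,279,.106),jawL=(189,302,.11),jawR=(358,302,.11),fixjaw=(275,53,.11),hub=(275,457,.09),screw=(275,370,.09),gin=(344,473,.09),gout=(342,572,.09),gin2=(344,473,.1),arm=(358,459,.09)).items():
    p=P(*v);q=p[:2]-b;print(k,p,"bed frame",q@ex,q@ey)
for z in(.08,.09,.1): # edges widths at mid grip
    l,r=P(327,523,z),P(360,523,z);print(z,np.linalg.norm(r-l))
# triangulate grip free/inner, scene+wrist
def tr(a,uv):
    o,d=a;A=np.zeros((3,3));B=np.zeros(3)
    for o,d in(a,uv):
        d=d/np.linalg.norm(d);M=np.eye(3)-np.outer(d,d);A+=M;B+=M@o
    return np.linalg.solve(A,B)
print("gmid",tr(ray('scene',(155+52*.325,150+49*.3233)),ray('wrist',(140+343/s,20+523/s),c)))
E
```

```text
lid [ 0.4999 -0.1032  0.1   ] bed frame -0.0005352451573417235 -0.0002631154115073622
padplateL [ 0.4467 -0.1473  0.106 ] bed frame -0.04437418153969416 -0.05375512943583089
padplateR [ 0.5295 -0.1628  0.106 ] bed frame 0.03988688715104486 -0.05312737791131755
padback [ 0.4866 -0.1614  0.106 ] bed frame -0.0025177965023196348 -0.059969361744872406
jawL [ 0.4422 -0.1645  0.11  ] bed frame -0.045445041121636824 -0.07154270213855994
jawR [ 0.5273 -0.1804  0.11  ] bed frame 0.041138090406014786 -0.07089165930333952
fixjaw [ 0.5079 -0.0595  0.11  ] bed frame -0.001029896890099985 0.04410465102418054
hub [ 0.4672 -0.2616  0.09  ] bed frame -0.002373370218106203 -0.16203750842578651
screw [ 0.4771 -0.2116  0.09  ] bed frame -0.0022252641815172017 -0.11103190008801954
gin [ 0.5046 -0.2785  0.09  ] bed frame 0.03751596785434691 -0.17150412596571438
gout [ 0.4928 -0.3409  0.09  ] bed frame 0.03783681923777341 -0.23502426476163185
gin2 [ 0.5046 -0.2748  0.1   ] bed frame 0.03686723717763976 -0.16780664850810734
arm [ 0.5139 -0.2715  0.09  ] bed frame 0.045359738105405695 -0.1628771798201469
0.08 0.01999162774397883
0.09 0.019491502423834114
0.1 0.018991377103689235
gmid [ 0.4974 -0.3105  0.0827]
```

```bash
python3 -m inch '[[0,0,-0.006,0,-0.04,-0.01,0.06],[0,0,-0.006,0,-0.08,-0.03,0.05],[0,0,-0.006,0.001,-0.11,-0.07,0.05],[0,0,-0.006,0.001,-0.118,-0.11,0.05],[0,0,-0.006,0.001,-0.118,-0.15,0.05],[0,0,-0.006,0.001,-0.118,-0.167,0.05],[0,0,-0.006,0.001,-0.118,-0.167,0.05],[0,0,-0.006,0.001,-0.118,-0.167,0.05],[0,0,-0.006,0.001,-0.118,-0.167,0.05]]'
python3 - <<'E'
from h import *
o=env.get_obs();print(o['tool_pos'],o['joint_positions'],o['finger_gap'])
cv2.imwrite('pics/w5.png',cv2.resize(camera('wrist')[:,:,::-1],(560,420)))
s=camera('scene');d=camera('side');cr=lambda im,x,y,w,h:cv2.resize(im[y:y+h,x:x+w,::-1],(400,300),interpolation=cv2.INTER_CUBIC)
w=camera('wrist')
cv2.imwrite('pics/z5.png',np.vstack([np.hstack([cr(s,140,110,130,97),cr(d,290,250,130,97)]),np.hstack([cv2.resize(w[:,:,::-1],(400,300)),cr(w,180,150,200,150)])]))
E
```

```text
clock: 14.1
tool_pos: [0.4972, -0.321, 0.1818]
tool_rot: [0.002, 0.771, 0.636, 0.0]
wrist_force: [-0.6, 0.4, 0.5]
finger_gap: 0.586
finger_force: 0.0
[ 0.49716416 -0.32104581  0.18179114] [-7.19574189e-01  2.90697225e-01  1.56080034e+00  3.05980425e-05
  1.28649052e+00 -5.28472701e-01] 0.586286627988255
```

View pics/z5.png

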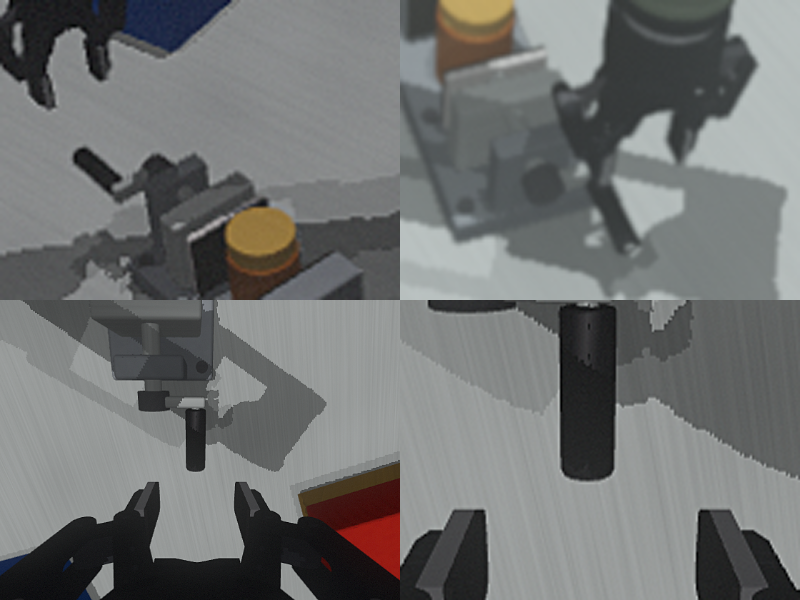

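The fingers straddle the grip, which sits at column 588 against a finger midpoint of 592. Lowering and closing.

```bash
python3 -m inch '[[0,0,0,-0.0005,0,-0.03,0.05],[0,0,0,-0.0005,0,-0.06,0.05],[0,0,0,-0.0005,0,-0.085,0.05],[0,0,0,-0.0005,0,-0.1,0.05],[0,0,0,-0.0005,0,-0.105,0.05],[0,0,0,-0.0005,0,-0.105,0.05],[0,0,0,-0.0005,0,-0.105,0.05]]';python3 -m inch '[[0,0,0,0,0,0,0.04],[0,0,0,0,0,0,0.03],[0,0,0,0,0,0,0.024],[0,0,0,0,0,0,0.018],[0,0,0,0,0,0,0.012],[0,0,0,0,0,0,0.01],[0,0,0,0,0,0,0.01],[0,0,0,0,0,0,0.01]]' 30
```

```text
clock: 15.0
tool_pos: [0.4964, -0.3216, 0.0763]
tool_rot: [0.001, 0.772, 0.636, 0.0]
wrist_force: [-0.0, -0.5, 0.2]
finger_gap: 0.584
finger_force: 0.0
clock: 15.8
tool_pos: [0.4957, -0.321, 0.075]
tool_rot: [0.0, 0.772, 0.636, 0.0]
wrist_force: [0.8, -0.7, 2.1]
finger_gap: 0.227
finger_force: 29.2
```

```bash
cat > tab.py <<'E'
import sys,numpy as np
a0,st,n=map(float,sys.argv[1:4]);r=.04
for k in range(1,int(n)+1):
    a,b=np.radians(a0+st*k),np.radians(a0);u=r*(np.sin(a)-np.sin(b));print(f"[0,0,0,{u*.9816:.4f},{-u*.191:.4f},{r*(np.cos(a)-np.cos(b)):.4f},0.01]",end=",")
print()
E
python3 tab.py 95 15 3; python3 tab.py 140 15 10
```

```text
[0,0,0,-0.0022,0.0004,-0.0102,0.01],[0,0,0,-0.0070,0.0014,-0.0195,0.01],[0,0,0,-0.0139,0.0027,-0.0272,0.01],
[0,0,0,-0.0086,0.0017,-0.0056,0.01],[0,0,0,-0.0184,0.0036,-0.0088,0.01],[0,0,0,-0.0287,0.0056,-0.0092,0.01],[0,0,0,-0.0387,0.0075,-0.0069,0.01],[0,0,0,-0.0478,0.0093,-0.0021,0.01],[0,0,0,-0.0553,0.0108,0.0049,0.01],[0,0,0,-0.0608,0.0118,0.0137,0.01],[0,0,0,-0.0639,0.0124,0.0237,0.01],[0,0,0,-0.0644,0.0125,0.0341,0.01],[0,0,0,-0.0621,0.0121,0.0443,0.01],
```

```bash
python3 -m inch '[[0,0,0,-0.002,0,-0.01,0.01],[0,0,0,-0.007,0.001,-0.0195,0.01],[0,0,0,-0.007,0.001,-0.0195,0.01]]'; python3 -m inch '[[0,0,0,-0.007,0.001,-0.0075,0.01],[0,0,0,-0.007,0.001,-0.0075,0.01]]'
```

```text
clock: 16.1
tool_pos: [0.4887, -0.3196, 0.053]
tool_rot: [0.001, 0.772, 0.636, 0.001]
wrist_force: [4.9, -1.4, -6.7]
finger_gap: 0.227
finger_force: 29.5
clock: 16.3
tool_pos: [0.4816, -0.3183, 0.0451]
tool_rot: [0.001, 0.772, 0.636, 0.001]
wrist_force: [6.6, -2.1, -9.3]
finger_gap: 0.221
finger_force: 29.5
```

```bash
python3 -m inch '[[0,0,0,-0.0086,0.0017,-0.008,0.01],[0,0,0,-0.0184,0.0036,-0.0113,0.01],[0,0,0,-0.0287,0.0056,-0.0117,0.01],[0,0,0,-0.0387,0.0075,-0.0094,0.01],[0,0,0,-0.0387,0.0075,-0.0094,0.01]]'
```

```text
clock: 16.8
tool_pos: [0.4407, -0.3101, 0.0383]
tool_rot: [-0.002, 0.772, 0.636, -0.0]
wrist_force: [-1.2, 3.0, 1.7]
finger_gap: 0.223
finger_force: 30.3
```

```bash
python3 tab.py 200 15 12; python3 tab.py 20 15 12
```

```text
[0,0,0,-0.0091,0.0018,0.0048,0.01],[0,0,0,-0.0166,0.0032,0.0119,0.01],[0,0,0,-0.0222,0.0043,0.0207,0.01],[0,0,0,-0.0252,0.0049,0.0306,0.01],[0,0,0,-0.0257,0.0050,0.0411,0.01],[0,0,0,-0.0235,0.0046,0.0513,0.01],[0,0,0,-0.0187,0.0036,0.0605,0.01],[0,0,0,-0.0118,0.0023,0.0682,0.01],[0,0,0,-0.0032,0.0006,0.0738,0.01],[0,0,0,0.0066,-0.0013,0.0770,0.01],[0,0,0,0.0169,-0.0033,0.0774,0.01],[0,0,0,0.0269,-0.0052,0.0752,0.01],
[0,0,0,0.0091,-0.0018,-0.0048,0.01],[0,0,0,0.0166,-0.0032,-0.0119,0.01],[0,0,0,0.0222,-0.0043,-0.0207,0.01],[0,0,0,0.0252,-0.0049,-0.0306,0.01],[0,0,0,0.0257,-0.0050,-0.0411,0.01],[0,0,0,0.0235,-0.0046,-0.0513,0.01],[0,0,0,0.0187,-0.0036,-0.0605,0.01],[0,0,0,0.0118,-0.0023,-0.0682,0.01],[0,0,0,0.0032,-0.0006,-0.0738,0.01],[0,0,0,-0.0066,0.0013,-0.0770,0.01],[0,0,0,-0.0169,0.0033,-0.0774,0.01],[0,0,0,-0.0269,0.0052,-0.0752,0.01],
```

```bash
python3 -m inch '[[0,0,0,-0.009,0.002,0.005,0.01],[0,0,0,-0.0165,0.003,0.012,0.01],[0,0,0,-0.022,0.0045,0.0205,0.01],[0,0,0,-0.025,0.005,0.0305,0.01],[0,0,0,-0.0255,0.005,0.041,0.01],[0,0,0,-0.0255,0.005,0.041,0.01]]'; python3 -m inch '[[0,0,0,0.002,-0.0005,0.01,0.01],[0,0,0,0.007,-0.0015,0.0195,0.01],[0,0,0,0.014,-0.0025,0.027,0.01],[0,0,0,0.0225,-0.0045,0.0325,0.01],[0,0,0,0.0325,-0.0065,0.036,0.01],[0,0,0,0.0425,-0.008,0.0365,0.01],[0,0,0,0.0525,-0.01,0.034,0.01],[0,0,0,0.0525,-0.01,0.034,0.01]]'
```

```text
clock: 17.4
tool_pos: [0.4176, -0.3056, 0.0809]
tool_rot: [0.0, 0.772, 0.636, 0.001]
wrist_force: [3.8, 5.2, 1.0]
finger_gap: 0.224
finger_force: 30.3
clock: 18.2
tool_pos: [0.4706, -0.316, 0.1126]
tool_rot: [-0.0, 0.771, 0.636, 0.0]
wrist_force: [0.8, 4.0, -5.9]
finger_gap: 0.225
finger_force: 30.1
```

```bash
python3 -m inch '[[0,0,0,0.009,-0.0015,-0.006,0.01],[0,0,0,0.0165,-0.003,-0.013,0.01],[0,0,0,0.022,-0.0045,-0.022,0.01],[0,0,0,0.025,-0.0045,-0.032,0.01],[0,0,0,0.0255,-0.005,-0.042,0.01],[0,0,0,0.0235,-0.0045,-0.0525,0.01],[0,0,0,0.0185,-0.0035,-0.0615,0.01],[0,0,0,0.012,-0.002,-0.069,0.01],[0,0,0,0.003,-0.0005,-0.075,0.01],[0,0,0,-0.0065,0.0015,-0.078,0.01],[0,0,0,-0.017,0.0035,-0.0785,0.01],[0,0,0,-0.027,0.0055,-0.076,0.01]]'
```

```text
clock: 19.4
tool_pos: [0.4436, -0.3108, 0.0374]
tool_rot: [0.001, 0.772, 0.636, 0.001]
wrist_force: [2.2, 4.4, -4.6]
finger_gap: 0.219
finger_force: 30.3
```

```bash
python3 -m inch '[[0,0,0,-0.0045,0.001,0.003,0.01],[0,0,0,-0.009,0.002,0.006,0.01],[0,0,0,-0.013,0.0025,0.009,0.01],[0,0,0,-0.0165,0.003,0.0125,0.01],[0,0,0,-0.0195,0.004,0.017,0.01],[0,0,0,-0.022,0.0045,0.0215,0.01],[0,0,0,-0.024,0.0045,0.026,0.01],[0,0,0,-0.025,0.005,0.0315,0.01],[0,0,0,-0.0257,0.005,0.036,0.01],[0,0,0,-0.0257,0.005,0.0415,0.01],[0,0,0,-0.025,0.005,0.0465,0.01],[0,0,0,-0.0235,0.0045,0.0515,0.01]]'; python3 -m inch '[[0,0,0,0.0022,-0.0005,0.0048,0.01],[0,0,0,0.005,-0.001,0.0092,0.01],[0,0,0,0.0083,-0.0015,0.0133,0.01],[0,0,0,0.0117,-0.0023,0.0169,0.01],[0,0,0,0.0117,-0.0023,0.0169,0.01]]'
python3 - <<'E'
from h import *
import json
json.dump({k:np.array(v).tolist() for k,v in calibration('wrist').items()},open('w6.json','w'))
w=camera('wrist');s=camera('scene');d=camera('side');cr=lambda im,x,y,w,h:cv2.resize(im[y:y+h,x:x+w,::-1],(400,300),interpolation=cv2.INTER_CUBIC)
cv2.imwrite('pics/w6.png',w[:,:,::-1])
cv2.imwrite('pics/z6.png',np.vstack([np.hstack([cr(s,170,140,100,75),cr(d,270,230,100,75)]),np.hstack([cv2.resize(w[:,:,::-1],(400,300)),cr(w,140,0,160,120)])]))
E
```

```text
clock: 20.6
tool_pos: [0.4198, -0.3061, 0.0896]
tool_rot: [0.0, 0.772, 0.636, 0.001]
wrist_force: [3.1, 5.3, -4.0]
finger_gap: 0.222
finger_force: 30.2
clock: 21.1
tool_pos: [0.4321, -0.3085, 0.1065]
tool_rot: [0.001, 0.772, 0.636, 0.001]
wrist_force: [3.1, 6.6, -1.8]
finger_gap: 0.222
finger_force: 30.3
```

View pics/z6.png

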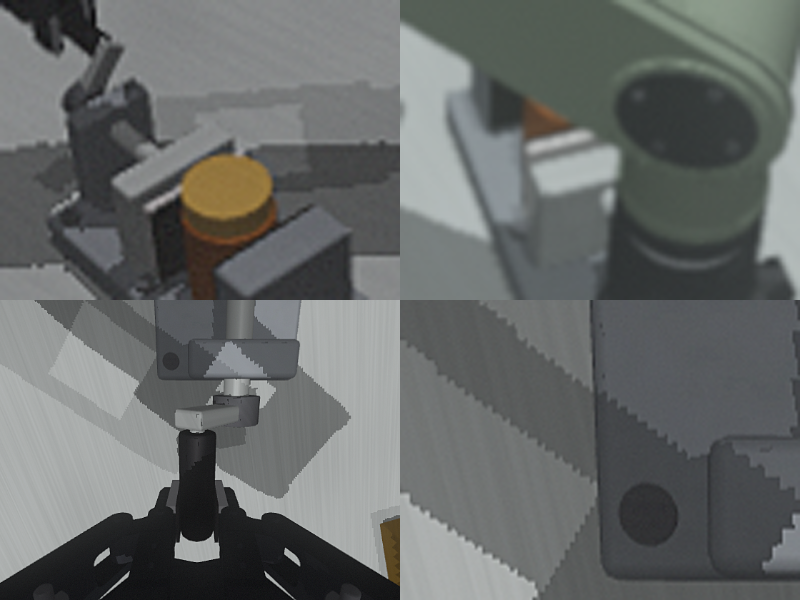

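```bash
python3 tab.py 320 7.5 10
```

```text
[0,0,0,0.0041,-0.0008,0.0031,0.01],[0,0,0,0.0086,-0.0017,0.0056,0.01],[0,0,0,0.0134,-0.0026,0.0075,0.01],[0,0,0,0.0184,-0.0036,0.0088,0.01],[0,0,0,0.0235,-0.0046,0.0093,0.01],[0,0,0,0.0287,-0.0056,0.0092,0.01],[0,0,0,0.0337,-0.0066,0.0084,0.01],[0,0,0,0.0387,-0.0075,0.0069,0.01],[0,0,0,0.0434,-0.0084,0.0048,0.01],[0,0,0,0.0478,-0.0093,0.0021,0.01],
```

```bash
python3 -m inch '[[0,0,0,0.004,-0.001,0.003,0.01],[0,0,0,0.0085,-0.0015,0.0055,0.01],[0,0,0,0.0135,-0.0025,0.0075,0.01],[0,0,0,0.0185,-0.0035,0.009,0.01],[0,0,0,0.0235,-0.0045,0.0095,0.01],[0,0,0,0.0285,-0.0055,0.009,0.01],[0,0,0,0.0335,-0.0065,0.0085,0.01],[0,0,0,0.0385,-0.0075,0.007,0.01],[0,0,0,0.0435,-0.0085,0.005,0.01],[0,0,0,0.048,-0.0095,0.002,0.01],[0,0,0,0.048,-0.0095,0.002,0.01]]'; python3 -m inch '[[0,0,0,0,0,0,0.018],[0,0,0,0,0,0,0.03],[0,0,0,0,0,0,0.045],[0,0,0,0,0,0,0.05],[0,0,0,0,0,0,0.05]]'; python3 -m inch '[[0,0,0,0,0,0.02,0.05],[0,0,0,0,0,0.05,0.05],[0,0,0,0,0,0.09,0.05],[0,0,0,0,0,0.13,0.05],[0,0,0,0.005,0.03,0.17,0.085],[0,0,0,0.012,0.07,0.2,0.085],[0,0,0,0.016,0.105,0.225,0.085],[0,0,0,0.016,0.115,0.23,0.085],[0,0,0,0.016,0.115,0.23,0.085],[0,0,0,0.016,0.115,0.23,0.085],[0,0,0,0.016,0.115,0.23,0.085]]'
python3 - <<'E'
from h import *
import json
c=calibration('wrist');im=camera('wrist');cv2.imwrite('pics/w7.png',im[:,:,::-1])
print(env.get_obs()['tool_pos'])
cv2.imwrite('pics/w7z.png',cv2.resize(im[20:290,140:420,::-1],(622,600),interpolation=cv2.INTER_CUBIC))
json.dump({k:np.array(v).tolist() for k,v in c.items()},open('w7.json','w'))
E
```

```text
clock: 22.35
tool_pos: [0.4793, -0.3178, 0.1077]
tool_rot: [-0.0, 0.772, 0.636, 0.0]
wrist_force: [-1.0, 5.1, -4.4]
finger_gap: 0.225
finger_force: 30.3
clock: 22.85
tool_pos: [0.4797, -0.3192, 0.1089]
tool_rot: [0.002, 0.772, 0.636, -0.0]
wrist_force: [0.7, -0.3, -0.1]
finger_gap: 0.583
finger_force: 0.0
clock: 23.95
tool_pos: [0.4941, -0.2039, 0.3357]
tool_rot: [-0.001, 0.772, 0.635, -0.001]
wrist_force: [0.3, 0.1, -0.6]
finger_gap: 0.996
finger_force: 0.0
[ 0.49410202 -0.20395131  0.33577507]
```

View pics/w7z.png

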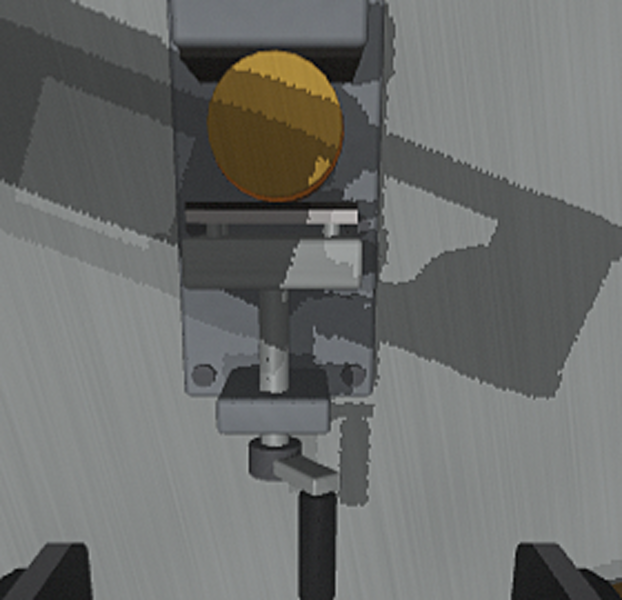

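The jar is against the fixed jaw and the pad is in contact. The gap between pad and jaw is now rows 223–239 in the crop, where it was 279–302. I'll measure it.

```bash
python3 - <<'E'
from h import *
import json
np.set_printoptions(precision=4,suppress=True)
s=2.2214
ex=np.array([.9816,-.191]);ey=np.array([.191,.9816]);b=np.array([.5005,-.103])
for f,L in(('w4',dict(lid=(277,156,.1),pb=(273,279,.106),pf=(273,266,.106),jaw=(273,302,.11),hub=(275,457,.09))),('w7',dict(lid=(276,126,.1),pb=(273,223,.106),pf=(273,210,.106),jaw=(273,239,.11),hub=(275,460,.09)))):
    c=json.load(open(f+'.json'))
    for k,v in L.items():
        p=atz('wrist',(140+v[0]/s,20+v[1]/s),v[2],c)[:2]-b;print(f,k,p@ex,p@ey)
    g=cv2.imread(f'pics/{f}.png',0)
    for x0,x1 in ((232,252),(272,282),(292,300)):
        print(x0,g[(104 if f=='w7' else 130):(134 if f=='w7' else 164),x0:x1].mean(1).astype(int).tolist())
E
```

```text
w4 lid -0.0005352451573417235 -0.0002631154115073622
w4 pb -0.0025177965023196348 -0.059969361744872406
w4 pf -0.00249320278127719 -0.05343779598335471
w4 jaw -0.002403460108395554 -0.0712146880208183
w4 hub -0.002373370218106203 -0.16203750842578651
232 [53, 54, 50, 24, 21, 22, 23, 23, 23, 49, 83, 78, 78, 78, 78, 73, 71, 69, 64, 64, 59, 58, 58, 59, 57, 57, 68, 71, 71, 70, 71, 71, 71, 69]
272 [53, 53, 52, 35, 19, 21, 27, 31, 23, 71, 142, 153, 150, 151, 148, 96, 48, 56, 51, 53, 56, 55, 56, 55, 54, 54, 80, 118, 129, 124, 116, 95, 81, 68]
292 [98, 69, 48, 44, 28, 28, 27, 34, 25, 63, 135, 158, 149, 147, 147, 118, 40, 50, 52, 52, 53, 54, 58, 55, 55, 53, 73, 115, 127, 137, 135, 125, 89, 68]
w7 lid 0.0003140431260059561 0.009941275553698356
w7 pb -0.0014351844431405392 -0.03475677012544332
w7 pf -0.0013604369549891258 -0.028662262611370764
w7 jaw -0.0013669700517511488 -0.04220367961641314
w7 hub -0.002515368894421742 -0.16313990493577651
232 [54, 54, 54, 52, 53, 54, 49, 18, 20, 16, 45, 84, 79, 78, 78, 78, 69, 54, 56, 56, 58, 58, 57, 59, 71, 71, 71, 70, 70, 71]
272 [58, 54, 52, 52, 49, 46, 45, 21, 23, 17, 58, 108, 101, 98, 97, 108, 89, 45, 51, 52, 53, 54, 52, 67, 101, 112, 126, 129, 140, 138]
292 [89, 95, 91, 90, 92, 89, 60, 31, 32, 19, 108, 182, 171, 169, 171, 170, 137, 39, 51, 54, 53, 54, 51, 77, 129, 144, 157, 154, 155, 155]
```

The gap method gives about 4.3 mm of pad push. I want about 6, so I'll regrip and turn ~38° more.

```bash
python3 tab.py 35 7.6 5; python3 -m inch '[[0,0,0,-0.004,-0.03,-0.01,0.06],[0,0,0,-0.012,-0.075,-0.04,0.05],[0,0,0,-0.016,-0.115,-0.08,0.05],[0,0,0,-0.016,-0.115,-0.12,0.05],[0,0,0,-0.016,-0.115,-0.12,0.05],[0,0,0,-0.016,-0.115,-0.15,0.05],[0,0,0,-0.016,-0.115,-0.18,0.05],[0,0,0,-0.016,-0.115,-0.21,0.05],[0,0,0,-0.016,-0.115,-0.225,0.05],[0,0,0,-0.016,-0.115,-0.23,0.05],[0,0,0,-0.016,-0.115,-0.23,0.05]]'; python3 -m inch '[[0,0,0,0,0,0,0.04],[0,0,0,0,0,0,0.03],[0,0,0,0,0,0,0.024],[0,0,0,0,0,0,0.018],[0,0,0,0,0,0,0.01],[0,0,0,0,0,0,0.01],[0,0,0,0,0,0,0.01]]' 30
```

```text
[0,0,0,0.0041,-0.0008,-0.0033,0.01],[0,0,0,0.0076,-0.0015,-0.0072,0.01],[0,0,0,0.0107,-0.0021,-0.0115,0.01],[0,0,0,0.0132,-0.0026,-0.0161,0.01],[0,0,0,0.0150,-0.0029,-0.0211,0.01],
clock: 25.1
tool_pos: [0.4793, -0.3182, 0.1083]
tool_rot: [0.0, 0.772, 0.636, 0.0]
wrist_force: [0.1, -0.1, 0.9]
finger_gap: 0.584
finger_force: 0.0
clock: 25.8
tool_pos: [0.4795, -0.3186, 0.1086]
tool_rot: [0.001, 0.772, 0.636, 0.0]
wrist_force: [0.2, -1.6, 3.7]
finger_gap: 0.218
finger_force: 29.3
```

```bash
python3 -m inch '[[0,0,0,0.004,-0.001,-0.0035,0.01],[0,0,0,0.0075,-0.0015,-0.007,0.01],[0,0,0,0.0105,-0.002,-0.0115,0.01],[0,0,0,0.013,-0.0025,-0.016,0.01],[0,0,0,0.015,-0.003,-0.021,0.01],[0,0,0,0.015,-0.003,-0.021,0.01],[0,0,0,0.015,-0.003,-0.021,0.01]]'; python3 -m inch '[[0,0,0,0,0,0,0.018],[0,0,0,0,0,0,0.03],[0,0,0,0,0,0,0.045],[0,0,0,0,0,0,0.05],[0,0,0,0,0,0,0.05]]'; python3 -m inch '[[0,0,0,0,0,0.02,0.05],[0,0,0,0,0,0.05,0.05],[0,0,0,0,0,0.09,0.05],[0,0,0,0,0,0.13,0.05],[0,0,0,0,0.03,0.17,0.085],[0,0,0,0,0.07,0.2,0.085],[0,0,0,0.001,0.105,0.235,0.085],[0,0,0,0.001,0.118,0.25,0.085],[0,0,0,0.001,0.118,0.25,0.085],[0,0,0,0.001,0.118,0.25,0.085],[0,0,0,0.001,0.118,0.25,0.085]]'
python3 - <<'E'
from h import *
import json
c=calibration('wrist');im=camera('wrist');cv2.imwrite('pics/w8.png',im[:,:,::-1])
o=env.get_obs();print(o['tool_pos'],o['joint_positions'])
json.dump({k:np.array(v).tolist() for k,v in c.items()},open('w8.json','w'))
g=cv2.cvtColor(im,cv2.COLOR_RGB2GRAY)
for x0,x1 in ((232,252),(272,282),(292,300)): print(g[104:134,x0:x1].mean(1).astype(int).tolist())
h=cv2.cvtColor(im,cv2.COLOR_RGB2HSV);m=((h[...,0]>15)&(h[...,0]<28)&(h[...,1]>120)).astype(np.uint8);m[:, :220]=0;m[:,320:]=0;m[200:]=0
p=np.argwhere(m);print(p.min(0),p.max(0))
E
```

```text
clock: 26.5
tool_pos: [0.4943, -0.3215, 0.086]
tool_rot: [0.001, 0.772, 0.636, 0.0]
wrist_force: [4.3, -4.0, -2.3]
finger_gap: 0.227
finger_force: 29.3
clock: 27.0
tool_pos: [0.4933, -0.3203, 0.0862]
tool_rot: [-0.001, 0.772, 0.636, -0.0]
wrist_force: [0.9, -0.9, 0.5]
finger_gap: 0.586
finger_force: 0.0
clock: 28.1
tool_pos: [0.4939, -0.2037, 0.334]
tool_rot: [-0.002, 0.772, 0.636, -0.001]
wrist_force: [-0.1, 0.5, 0.1]
finger_gap: 0.993
finger_force: 0.0
[ 0.49390026 -0.2037651   0.33399324] [-5.53076932e-01  6.44867658e-02  1.50764011e+00 -4.43170454e-04
  1.57430448e+00 -3.59428157e-01]
[55, 54, 54, 53, 53, 54, 50, 24, 20, 18, 43, 80, 80, 78, 78, 80, 75, 55, 57, 57, 57, 59, 66, 71, 72, 71, 71, 71, 71, 70]
[59, 57, 53, 51, 51, 49, 45, 26, 23, 21, 39, 81, 96, 93, 92, 101, 106, 44, 51, 53, 53, 58, 82, 104, 107, 115, 125, 127, 133, 131]
[88, 89, 85, 86, 88, 86, 56, 37, 33, 24, 84, 159, 175, 169, 170, 175, 167, 40, 52, 56, 54, 59, 96, 135, 149, 155, 155, 156, 156, 155]
[ 42 234] [108 294]
```

```bash
python3 -c "
from rig import env
print(env.hand_in())"
```

```text
the job is handed in; nothing more can be done
None
```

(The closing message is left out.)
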